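Load a voice-coil cassette through a pass box

ROBOT

A 7-joint arm with a two-finger parallel gripper is mounted at the origin on the work surface. World frame = base frame: x ahead of the robot, y to its left, z up, the work surface at z = 0. Lengths are in m, angles in rad, forces in N, time in s.
With the tool pointing down it reaches from about 0.425 to 0.95 m from the base axis. Payload 4.7 kg.
Tool frame: the origin (TCP) lies midway between the tips of the shut fingers; the grasp point (between the pads) lies 19 mm behind it; z points along the fingers, y is the direction in which the jaws open and shut (so a half turn about z gives the same grasp; the last joint's range is limited). The gripper opens to 87 mm and grips with 3 to 60 N. Pads are 19 mm wide; open, the fingers measure 117 mm over their backs; the gripper's body (75 mm by 190 mm) begins 51 mm behind the grasp point.
Start: joints at [-0.029, 0.469, -0.049, 1.532, 0.024, 1.141, -0.082], TCP at [0.675, 0, 0.223] pointing down, gripper open.
Joint ranges: [-2.59, 2.59], [-0.33, 1.99], [-1.39, 1.29], [0.1, 2.45], [-1.04, 4.18], [0.21, 1.99], [-2.66, 2.66]. Speed limits (rad/s): [2.57, 2.57, 3.14, 3.14, 3.14, 3.14, 3.14].

INTERFACE

Orientations are given as [roll, pitch, yaw] about the fixed x, y, z axes, in that order (R = Rz(yaw) Ry(pitch) Rx(roll)).
In Python, from station import goto, move_straight, movej, open_jaws, gripper_close, dwell, ik, get_state, camera, MotionError, job_done gives the robot as it stands. The module is installed in compiled form; this text tells all that it offers. Calls block until the motion is done:
- goto(position, orientation): joint-space move of the TCP to a pose.
- move_straight(position, ori=None, max_speed=0.15, guard=None): straight line of the TCP; ori=None keeps the orientation; max_speed is the mean speed in m/s. With guard (N) it stops when the force on the tool has changed by that much, and returns True; else False.
- movej(angles): joint-space move.
- open_jaws() and gripper_close(): open the fingers fully, or close them until they stop; the grip force is fixed at half the most.
- dwell(seconds).
- ik(position, orientation): joint angles nearest the present ones, or None.
- get_state(): the state.
- camera(name): name is "scene" or "side" or "wrist"; returns a dict with "image" (480x640x3 uint8, blue, green, red), "z_map" (480x640 float32, m along the optical axis (not along the pixel's ray), 0 where there is no reading), "fx", "fy", "cx", "cy" (pixels), "k1" (the pictures are not rectified: a ray, as slopes to the right and down, at radius r is drawn at 1 + k1 r^2 times it, then the intrinsics apply), "origin" and "orientation" of the camera in the world. Camera axes: x right, y down, z forward; pixel columns grow to the right and rows downward; lengths in m; the calibration is good to about 2 mm. A picture is of the moment at which its call begins.
A pose or a line that the arm cannot do raises MotionError and nothing moves.
- job_done(): hands the job in, once; it reports no verdict.
The state is a dict: "time": time; "joint_pos": joint angles; "joint_velocities": joint speeds; "joint_efforts": joint torques, N m; "tool_pos": TCP position; "eef_rot": TCP orientation; "ft_force": force on the tool from outside, world axes, zero at the start; "wrist_torque": the same for the moment, N m; "gripper_width": finger opening in m.
Only numpy, scipy, OpenCV 4.12 (cv2) and the standard library are available. Lean on these libraries where they do the work, as an engineer would, in place of code of your own. Each camera call takes 0.05 s, during which the arm holds its last target.

TASK

Send the orange voice-coil cassette into the dust-free pass box. Before opening anything, press with the fingers on the inner door (on the box's left side) to feel that it is fully shut, pushing it shut if it is ajar; only then slide the outer hatch fully open, push the cassette tab-up down into the tilted holder until the side ball clicks and holds it on the floor of the holder, and slide the hatch fully shut again. Never have both doors open at once, and leave the wire spool, the ring magnet and the screwdriver where they are.

Things in the scene. Friction and masses are not known exactly. Their poses are not given: they have to be found in the camera images.
- passbox: Grey steel box fixed to the bench, 220 deep (x), 250 wide (y -135 to +115) mm. Origin on the bench; x to its rear, y to its left. Its top slopes 24 deg: 86 high at the front edge (x -110), 135 at x 0, 184 at the rear. Hatch opening in the slope: 150 along the slope, 100 in y, centred on x 0, y +50. Rails 10 high run along y, 90 mm up- and down-slope of its middle.
- holder (a point): Blue holder fixed in the box under the hatch, tilted 24 deg. Origin: middle of its floor, 105 mm below the slope surface (square to it) under the hatch opening's middle. z: out of the holder, square to the slope (up, towards robot); x up the slope; y to the box's left. Pocket 32.5 (x) x 48 (y) x 45 deep mm, flared mouth to 53. Takes the cassette thickness along x, either way round.
- ball_catch (a joint): Sprung 16 mm steel ball in the holder's +x wall, 24.5 mm above its floor, standing 5 mm into the pocket. Value in m: 0 out, 0.007 max pushed back; spring 3 N at 0, plus 0.6 N per mm. The cassette's foot pushes it back 2.5 to 5 mm; on the floor it drops into the groove (under 0.002): the click. Takes about 4 to 15 N of push, more than the cassette's weight.
- outer_door (a joint): The outer hatch: clear sliding panel, 166 x 112 x 6 mm, its top face 8 mm above the slope surface. Value in m: 0 shut, 0.115 fully open; it slides along the box's y to the box's right (-y). Friction about 1.5 N; it stays where it is left.
- outer_grip (a point): Middle of the hatch's red upright fin: 60 mm along the slope, 10 thick in y, standing square to the slope from 8 to 42 mm above the slope surface (this point 25 mm above it). Axes as holder. With the hatch shut it is 130 mm along the holder's z from the holder's origin. Push or pinch it sideways.
- inner_door (a joint): Hinge of the inner door, vertical, at the door's rear edge. Value in rad: 0 shut (a hard stop), grows as the front edge swings out to the box's left (+y). Starts anywhere from shut to 0.3 ajar; friction holds it (about 0.06 N m).
- inner_panel: Aluminium inner door on the box's left side, 108 mm long (front to rear), 88 high, 10 thick, lower edge 30 mm above the bench. Origin at the lower end of the hinge, 95 mm behind and 116 left of the box's origin; shut, its axes are the box's and its outer face is at y +12 mm. It turns with the door.
- inner_push (a point): Red spot on the outer face of the inner door, 94 mm forward of the hinge (14 mm from the free front edge), 68 mm above the door's lower edge (20 below its upper): where to press, towards the box (-y of inner_panel). With the door shut it lies about 34 mm below the plane of the sloping top, measured square to it.
- cassette: Orange loose carrier with a black grip tab and a copper disc on either side, standing upright, 0.11 to 0.2 kg. Origin: middle of its underside; z up through the tab, x across its thickness. Body 30 (x) x 44 (y) x 62 (z) mm with tapered foot, grooves 3.5 mm deep across both x faces from z 16 to 33; tab on top 14 (x) x 30 (y) mm, from z 62 to 96.
- wire_spool: Copper-coloured spool, 60 mm across, 50 high, standing; leave alone. Origin under its centre.
- magnet: Dark steel ring magnet lying flat, 90 mm across, 15 high; leave alone. Origin under its centre.
- screwdriver: Screwdriver lying on the bench, handle to its -x; leave alone.
Things that resemble listed ones, but are neither listed nor needed, are in the scene too. Of the things like the cassette, leave any that is green; of the rest the smaller one is meant.

How it is judged:
By the outcome, as a careful person would: the job done as asked, in the order asked, and still so for the second after the job is handed in, with the robot touching nothing.
It also fails if it takes over 69 s, if anything falls off the work surface, if the arm or the gripper's body presses on something with over 40 N, if the wrist force passes 120 N, or if a joint passes its speed limit or range.

## Working session

There is one attempt and no reset: what is moved stays moved. The work goes in short steps, each a Python script; the robot and the scene stay as the last script left them, time stands still between calls to the robot, and variables do not carry over. Pictures are saved under pics/ and viewed, and the job is handed in when it is done.

```bash
ls; mkdir -p pics
cat > h.py <<'E'
import numpy as np, cv2
from scipy.spatial.transform import Rotation as R
from station import *
def Rm(o):
    o=np.array(o,float)
    return o if o.shape==(3,3) else R.from_euler('xyz',o).as_matrix() if o.size==3 else R.from_quat(o).as_matrix()
def save(c,n): cv2.imwrite('pics/%s.png'%n,c['image'])
def cloud(c):
    v,u=np.mgrid[0:480,0:640]
    return pts(c,u.ravel(),v.ravel()).reshape(480,640,3)
def und(c,u,v):
    K=np.array([[c['fx'],0,c['cx']],[0,c['fy'],c['cy']],[0,0,1]])
    p=np.stack([u,v],-1).astype(float).reshape(-1,1,2)
    return cv2.undistortPoints(p,K,np.array([c['k1'],0,0,0,0.]),None).reshape(-1,2)
def pts(c,u,v,z=None):
    s=und(c,np.atleast_1d(u),np.atleast_1d(v))
    if z is None: z=c['z_map'][np.atleast_1d(v).astype(int),np.atleast_1d(u).astype(int)]
    q=np.c_[s*np.reshape(z,(-1,1)),np.reshape(z,(-1,1))]
    return q@Rm(c['orientation']).T+np.array(c['origin'])
def onplane(c,u,v,zw):
    s=und(c,np.atleast_1d(u),np.atleast_1d(v)); d=np.c_[s,np.ones(len(s))]@Rm(c['orientation']).T
    o=np.array(c['origin']); return o+d*((zw-o[2])/d[:,2:3])
E
python3 - <<'E'
from h import *
s=get_state();print(s)
for n in ['scene','side','wrist']:
    c=camera(n);save(c,n+'0');np.save(n+'0.npy',c,allow_pickle=True)
    print(n,c['origin'],c['orientation'],c['fx'],c['k1'],(c['z_map']>0).mean())
E
```

```text
pics
{'time': 0.0, 'joint_pos': array([-0.02887135,  0.4694589 , -0.04857434,  1.53368502,  0.02410048,
        1.14102006, -0.08230904]), 'joint_velocities': array([-0.00086262,  0.00089011,  0.00029176,  0.00026942, -0.0006883 ,
       -0.00037622, -0.00068561]), 'joint_efforts': array([ 8.49551179e-05, -5.07972229e+01, -8.03461717e-02, -2.36155879e+01,
       -6.12773141e-02,  3.78107757e-02,  1.50727069e-04]), 'tool_pos': array([ 6.74395732e-01, -2.23479102e-05,  2.21491388e-01]), 'eef_rot': array([-3.13960868e+00,  8.34752771e-05,  1.57077196e+00]), 'ft_force': array([ 0.13151549, -0.99064919, -0.16128119]), 'wrist_torque': array([-0.08944674,  0.04370049,  0.01368374]), 'gripper_width': 0.0866926168546222}
scene [1.53542868 0.10589334 0.81521876] [-2.19045655  0.01666025  1.71137868] 456.023152122158 0.007583012326975514 0.99578125
side [ 0.0677547  -0.47869041  1.26757176] [-2.61309379 -0.00726119 -0.86229601] 597.6706623654792 -0.18232014594038792 0.9960611979166667
wrist [0.67484499 0.07628912 0.3836533 ] [ 2.86093973e+00  2.50897984e-03 -1.07078195e-04] 360.03070434164675 -0.04953534154517037 0.9961165364583333
```

View pics/scene0.png

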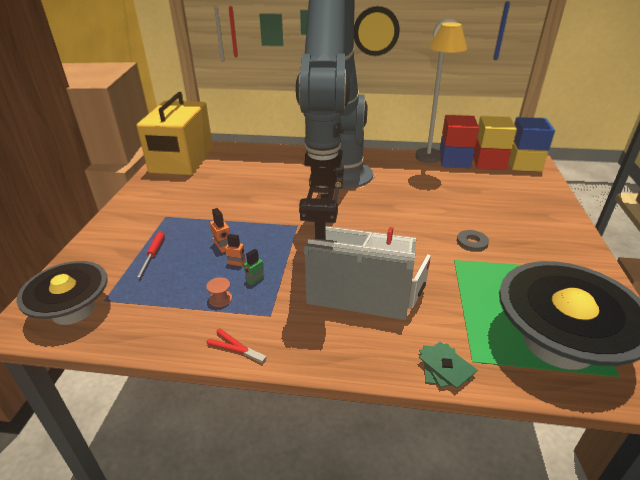

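View pics/side0.png

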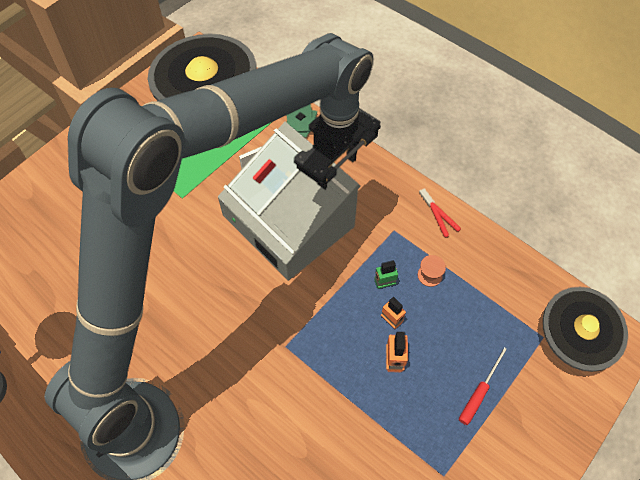

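View pics/wrist0.png

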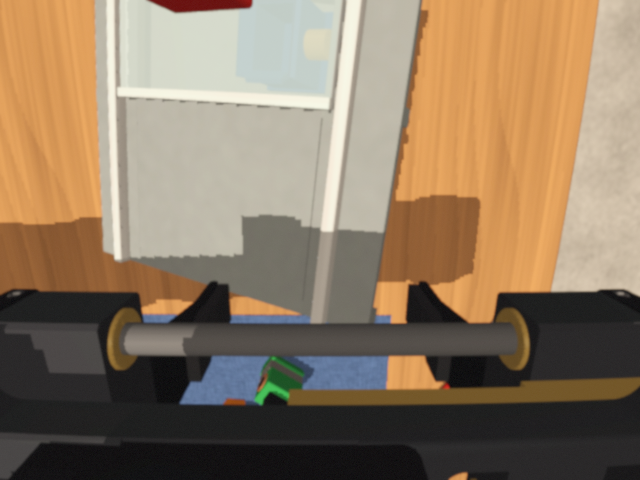

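Scene shows the box at (360,270) with the inner door clearly ajar at its left (425,285). There are two orange cassettes, at scene (220,232) and (235,250), and a green one at (254,267). In the side view those are (397,352), (393,313) and (386,274). The red mug (220,290) and the spool (432,268 in side view) are near them. Next I measure from the clouds.

Run:
```python
from h import *
a=np.load('side0.npy',allow_pickle=True).item(); b=np.load('scene0.npy',allow_pickle=True).item()
i1=cv2.resize(a['image'][240:380,350:470],None,fx=5,fy=4.2*5/4.2)[:600]
i2=cv2.resize(b['image'][200:290,195:275],None,fx=6.6,fy=6.6)[:600]
cv2.imwrite('pics/c1.png',i1[:600,:800]);cv2.imwrite('pics/c2.png',i2)
for n,c in(('side',a),('scene',b)):
    P=cloud(c); im=c['image']; h=cv2.cvtColor(im,cv2.COLOR_BGR2HSV)
    for nm,m in (('or',(h[...,0]>6)&(h[...,0]<16)&(h[...,1]>190)),('gr',(h[...,0]>55)&(h[...,0]<75)&(h[...,1]>150))):
        m=m&(P[...,2]>0.012)&(P[...,0]<1)&(P[...,0]>.3)&(abs(P[...,1])<.5)
        k,l,st,ce=cv2.connectedComponentsWithStats(m.astype(np.uint8))
        for j in range(1,k):
            if st[j,4]>40:
                q=P[l==j]; print(n,nm,st[j,4],ce[j].round(),np.percentile(q,2,0).round(3),np.percentile(q,98,0).round(3))
# black tabs
for n,c in(('side',a),('scene',b)):
    P=cloud(c)
    for z0 in(.03,.066):
        m=(P[...,2]>z0)&(P[...,2]<.14)&(P[...,1]<-.14)&(P[...,1]>-.45)&(P[...,0]>.4)&(P[...,0]<.85)
        k,l,st,ce=cv2.connectedComponentsWithStats(m.astype(np.uint8))
        for j in range(1,k):
            if st[j,4]>20:
                q=P[l==j]; print(n,z0,st[j,4],ce[j].round(),np.percentile(q,2,0).round(3),np.percentile(q,98,0).round(3),q[:,2].max().round(3))
```

```text
side 0.03 451 [432. 266.] [ 0.687 -0.288  0.044] [ 0.741 -0.235  0.054] 0.059
side 0.03 394 [386. 272.] [ 0.605 -0.213  0.034] [ 0.643 -0.17   0.098] 0.101
side 0.03 401 [394. 311.] [ 0.548 -0.284  0.035] [ 0.575 -0.24   0.098] 0.101
side 0.03 647 [397. 350.] [ 0.462 -0.353  0.037] [ 0.515 -0.298  0.127] 0.131
side 0.066 153 [388. 266.] [ 0.614 -0.203  0.068] [ 0.642 -0.179  0.099] 0.101
side 0.066 162 [395. 305.] [ 0.556 -0.276  0.067] [ 0.572 -0.246  0.099] 0.101
side 0.066 544 [398. 348.] [ 0.464 -0.351  0.07 ] [ 0.517 -0.299  0.127] 0.131
scene 0.03 808 [226. 236.] [ 0.485 -0.349  0.032] [ 0.584 -0.238  0.127] 0.13
scene 0.03 379 [253. 264.] [ 0.62  -0.212  0.032] [ 0.656 -0.169  0.098] 0.101
scene 0.03 329 [218. 286.] [ 0.689 -0.288  0.031] [ 0.744 -0.234  0.054] 0.057
scene 0.066 321 [218. 223.] [ 0.482 -0.35   0.067] [ 0.528 -0.296  0.127] 0.13
scene 0.066 138 [233. 240.] [ 0.562 -0.276  0.067] [ 0.576 -0.245  0.099] 0.101
scene 0.066 146 [252. 257.] [ 0.62  -0.203  0.067] [ 0.646 -0.178  0.099] 0.101
```

View pics/c1.png

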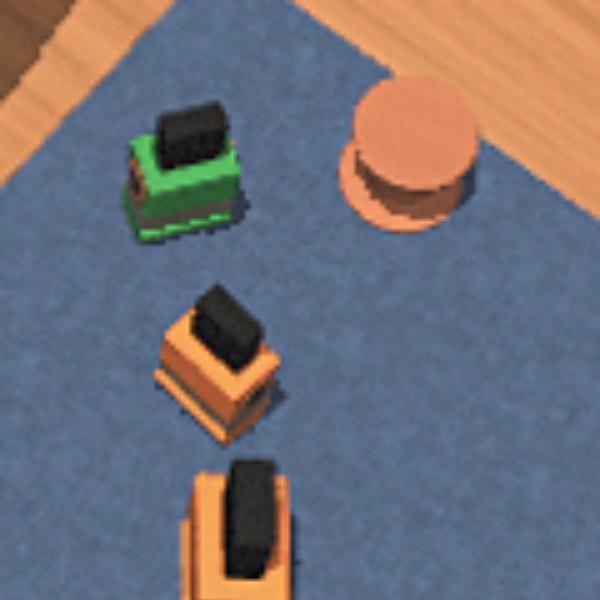

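View pics/c2.png

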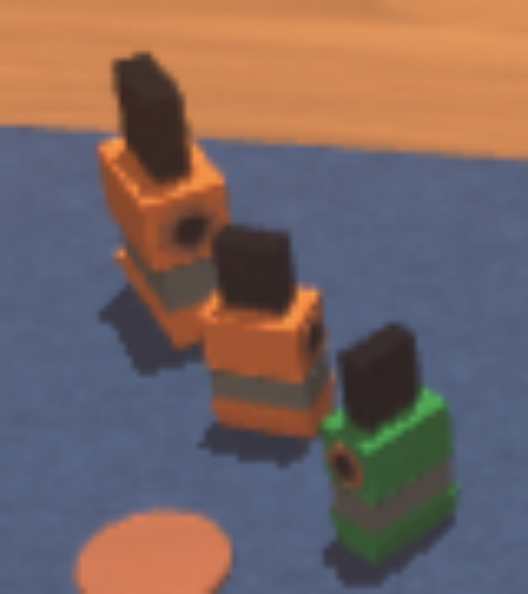

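Choice: the middle cassette (crop 1 at (220,360), crop 2 at (265,360)). It is orange and tops out at about 0.10, against 0.13 for the other orange one. Now the poses of the box, door and cassette.

Run:
```python
from h import *
a=np.load('side0.npy',allow_pickle=True).item(); b=np.load('scene0.npy',allow_pickle=True).item(); w=np.load('wrist0.npy',allow_pickle=True).item()
def plane(q):
    for _ in range(5):
        m=q.mean(0);n=np.linalg.svd(q-m)[2][2]; d=abs((q-m)@n); q=q[d<max(.0015,np.median(d)*2)]
    if n[2]<0:n=-n
    return q.mean(0),n,len(q)
for n,c in(('side',a),('scene',b)):
    P=cloud(c)
    for z0 in (.0685,):
        m=(P[...,2]>z0)&(P[...,2]<.106)&(abs(P[...,0]-.566)<.03)&(abs(P[...,1]+.26)<.03)
        q=P[m];t=q[q[:,2]>.096]
        r=cv2.minAreaRect((t[:,:2]*1000).astype(np.float32)); print(n,'tab top',len(t),t.mean(0).round(4),r, 'all',cv2.minAreaRect((q[:,:2]*1000).astype(np.float32)))
        m2=(abs(P[...,2]-.067)<.006)&(abs(P[...,0]-.566)<.035)&(abs(P[...,1]+.26)<.035);q=P[m2];print('body top',cv2.minAreaRect((q[:,:2]*1000).astype(np.float32)),np.median(q[:,2]))
    mm=(abs(P[...,0]-.6)<.02)&(abs(P[...,1]+.33)<.02);print('mat z',np.median(P[mm][:,2]))
# scene: rear face region & door
P=cloud(b)
for nm,(u0,u1,v0,v1) in dict(rear=(320,400,265,305)).items():
    q=P[v0:v1,u0:u1].reshape(-1,3);print(nm,plane(q))
Pa=cloud(a)
# slope bare area side px (305,205)
for nm,P_,(u0,u1,v0,v1) in (('slope side',Pa,(285,312,192,225)),('slope wrist',cloud(w),(140,240,120,200)),('hatch wrist',cloud(w),(130,230,30,85)),('right',Pa,(305,340,215,240))):
    q=P_[v0:v1,u0:u1].reshape(-1,3);print(nm,plane(q))
for n,(x0,x1,y0,y1) in {'boxscene':(290,450,210,330)}.items():
    cv2.imwrite('pics/b1.png',cv2.resize(b['image'][y0:y1,x0:x1],None,fx=5,fy=5))
cv2.imwrite('pics/b2.png',cv2.resize(a['image'][120:285,205:370],None,fx=3.6,fy=3.6))
```

```text
side tab top 25 [ 0.5638 -0.2607  0.0979] ((564.2844848632812, -261.74407958984375), (25.63343620300293, 11.966324806213379), 85.84384155273438) all ((564.8861694335938, -260.8763732910156), (31.24190902709961, 18.229089736938477), 86.58792114257812)
body top ((563.6708984375, -262.3663024902344), (41.98451232910156, 30.596492767333984), 82.84466552734375) 0.06327198019469016
mat z 0.00039957341513652267
scene tab top 27 [ 0.5674 -0.2589  0.0978] ((567.8092041015625, -259.55035400390625), (28.583009719848633, 14.500061988830566), 81.17194366455078) all ((567.9933471679688, -260.21112060546875), (31.011995315551758, 15.32721996307373), 81.52198791503906)
body top ((568.761474609375, -259.4369201660156), (43.834251403808594, 28.62831687927246), 81.19380950927734) 0.06407500172279246
mat z -0.00013074837423365793
rear (array([0.71746598, 0.09275638, 0.09116804]), array([-0.99420119,  0.10752199,  0.00173365]), 2156)
slope side (array([0.58974178, 0.04074919, 0.13407593]), array([-0.66327453,  0.74599727,  0.0596236 ]), 891)
slope wrist (array([0.5820169 , 0.06445293, 0.12507832]), array([-0.40527338,  0.04589445,  0.91304282]), 7748)
hatch wrist (array([0.58406433, 0.12981866, 0.13153734]), array([-0.40414889,  0.04620354,  0.91352554]), 5117)
right (array([ 0.61204744, -0.02773053,  0.09107496]), array([-0.15760119, -0.98731176,  0.01942565]), 525)
```

View pics/b1.png

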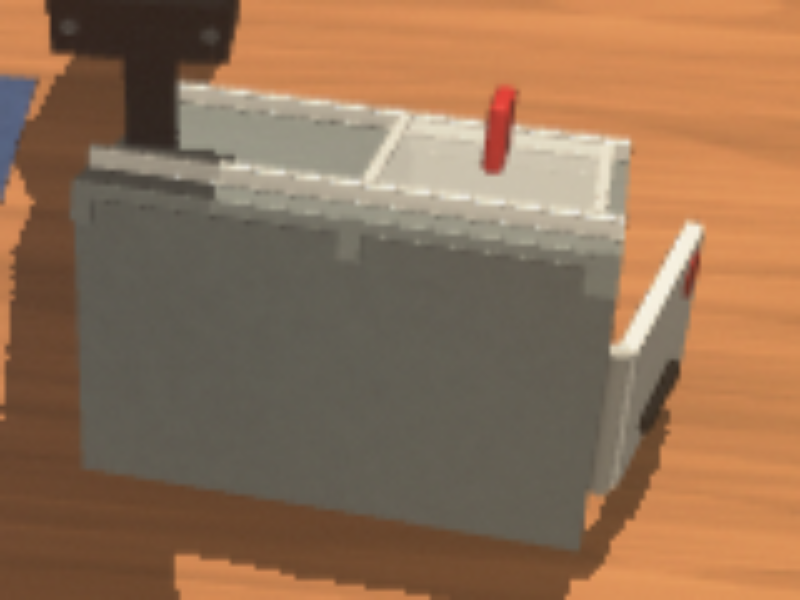

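View pics/b2.png

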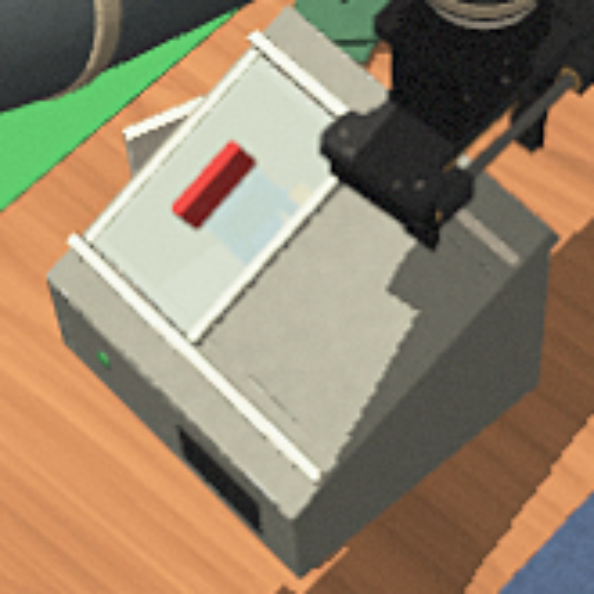

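Both crops confirm the door is ajar, with its red spot at b1 (693,270), and the hatch shut, with the fin at b1 (500,130) and b2 (213,185). Next a coarse fit of the box from planes and the fin.

Run:
```python
from h import *
C={n:np.load(n+'0.npy',allow_pickle=True).item() for n in('side','scene','wrist')}
for yaw in(-.108,-.113):
    X=np.array([np.cos(yaw),np.sin(yaw)]);Y=np.array([-X[1],X[0]])
    print(yaw,'rear->ox',np.dot(X,[.71747,.09276])-.110)
    for p in([.58202,.06445,.12508],[.58406,.12982,.13154]):
        print('slope->ox', np.dot(X,p[:2])-(p[2]-.135)/np.tan(np.radians(24)))
    for n,c in C.items():
        P=cloud(c);h=cv2.cvtColor(c['image'],cv2.COLOR_BGR2HSV)
        m=((h[...,0]<6)|(h[...,0]>174))&(h[...,1]>150)&(P[...,0]<.75)&(P[...,0]>.5)&(P[...,1]>0)&(P[...,1]<.4)&(P[...,2]>.03)
        k,l,st,ce=cv2.connectedComponentsWithStats(m.astype(np.uint8))
        for j in range(1,k):
            if st[j,4]>12:
                q=P[l==j];xb=q[:,:2]@X;yb=q[:,:2]@Y
                print(n,st[j,4],ce[j].round(),'xb',np.percentile(xb,[3,97]).round(4),'yb',np.percentile(yb,[3,50,97]).round(4),'z',np.percentile(q[:,2],[3,97]).round(4))
    # right side face & rear left edge
    P=cloud(C['side']).reshape(-1,3);xb=P[:,:2]@X;yb=P[:,:2]@Y
    m=(P[:,2]>.03)&(P[:,2]<.10)&(xb>.5)&(xb<.7)&(abs(yb-.03)<.05);print('right face yb',np.percentile(yb[m],[5,25,50,75,95]).round(4), m.sum())
    Pw=cloud(C['scene']);xb=Pw[...,:2]@X;yb=Pw[...,:2]@Y
    m=(abs(xb-.7045)<.004)&(Pw[...,2]>.06)&(Pw[...,2]<.15);print('rear yb range',yb[m].min(),yb[m].max(),np.percentile(yb[m],[.5,99.5]))
    m=(Pw[...,2]>.04)&(Pw[...,2]<.115)&(yb>.282)&(xb<.72)&(xb>.55);q=np.c_[xb[m],yb[m],Pw[...,2][m]];print('door',len(q),q.min(0),q.max(0),q.mean(0))
    o=q[q[:,0]<.68]
    A=np.polyfit(o[:,0],o[:,1],1);print('door line',A,np.arctan(A[0]))
```

```text
-0.108 rear->ox 0.5932911642968578
slope->ox 0.5939625656908065
slope->ox 0.5744350389713441
side 218 [264. 171.] xb [0.5536 0.6043] yb [0.2135 0.2167 0.2263] z [0.1415 0.182 ]
scene 65 [389. 235.] xb [0.5615 0.6172] yb [0.218  0.222  0.2263] z [0.159  0.1849]
wrist 851 [202.   4.] xb [0.5629 0.6149] yb [0.2167 0.2172 0.2188] z [0.1425 0.1656]
right face yb [0.0359 0.037  0.0378 0.0386 0.0463] 1023
rear yb range 0.03618383976070625 0.7477799337639982 [0.03843009 0.73630313]
door 434 [0.58544909 0.28204529 0.04019768] [0.71864022 0.48392551 0.1149975 ] [0.66578022 0.30911081 0.07881481]
door line [-0.22283213  0.4563883 ] -0.2192500766895435
-0.113 rear->ox 0.5924345978936829
slope->ox 0.5933213696851256
slope->ox 0.5734678619280329
side 218 [264. 171.] xb [0.5525 0.6031] yb [0.2164 0.2196 0.2291] z [0.1415 0.182 ]
scene 65 [389. 235.] xb [0.5603 0.616 ] yb [0.221  0.2251 0.2293] z [0.159  0.1849]
wrist 851 [202.   4.] xb [0.5618 0.6138] yb [0.2196 0.2201 0.2219] z [0.1425 0.1656]
right face yb [0.0388 0.0399 0.0407 0.0416 0.0489] 1020
rear yb range 0.03969306606594274 0.7500517691248016 [0.04182909 0.73983543]
door 473 [0.58381511 0.28200216 0.04019768] [0.71801174 0.48720176 0.1149975 ] [0.66734926 0.31049013 0.07891504]
door line [-0.22355986  0.45960645] -0.21994327831407132
```

```bash
cat >> h.py <<'E'
import json,os
class Box:
    def __init__(s,ox=.5933,oy=.1725,yaw=-.108):   # ox,oy measured along box axes
        s.yaw=yaw; s.B=R.from_euler('z',yaw).as_matrix(); s.O=s.B@np.array([ox,oy,0])
        t=np.radians(24); s.S=s.B@np.array([[np.cos(t),0,-np.sin(t)],[0,1,0],[np.sin(t),0,np.cos(t)]]) # cols: upslope,left,normal
        s.O2=s.O+np.array([0,0,.135])
        yt=s.S[:,0];zt=-s.S[:,2]; s.ori=R.from_matrix(np.c_[np.cross(yt,zt),yt,zt]).as_euler('xyz')
    def w(s,a,y,n): return s.O2+s.S@np.array([a,y,n])   # slope coords -> world
    def inv(s,p): return (np.atleast_2d(p)-s.O2)@s.S
    def inb(s,p): return (np.atleast_2d(p)-s.O)@s.B
def st(tag=''):
    g=get_state(); print(tag,'t%.2f'%g['time'],g['tool_pos'].round(4),g['eef_rot'].round(3),'F',g['ft_force'].round(1),'w%.4f'%g['gripper_width']); return g
E
python3 - <<'E'
from h import *
b=Box();print(b.O,b.ori)
for nm,p in dict(dpre=(-.014,.178,-.037),dpress=(-.014,.137,-.037),dup=(-.014,.15,.05),f0=(0,.085,.018),f1=(0,-.055,.018),c0=(0,-.095,.018),ins=(0,.05,-.037),insup=(0,.05,.06)).items():
    q=ik(b.w(*p),b.ori);print(nm,b.w(*p).round(3),None if q is None else np.round(q,2))
o=[np.pi,0,np.pi/2]
for p in ([.60,.10,.33],[.58,.12,.36],[.565,-.26,.069],[.565,-.26,.25],[.565,-.33,.25]):
    q=ik(p,o);print(p,None if q is None else np.round(q,2))
E
```

```text
[0.60843704 0.10754305 0.        ] [2.72271363 0.         1.46279633]
dpre [0.63  0.284 0.096] [-0.75  0.5   0.19  1.9   0.41  0.45 -1.05]
dpress [0.625 0.244 0.096] [-0.7   0.47  0.19  1.96  0.42  0.41 -1.01]
dup [0.592 0.26  0.175] [-0.63  0.33  0.02  1.94  0.48  0.6  -1.08]
f0 [0.61  0.193 0.151] [-0.56  0.34  0.09  1.99  0.43  0.49 -0.93]
f1 [0.595 0.054 0.151] [-0.28  0.26  0.06  2.11  0.32  0.39 -0.61]
c0 [0.591 0.014 0.151] [-0.19  0.25  0.04  2.12  0.26  0.37 -0.48]
ins [0.629 0.156 0.101] [-0.55  0.42  0.18  2.03  0.37  0.35 -0.83]
insup [0.59 0.16 0.19] [-0.45  0.24  0.    2.02  0.42  0.55 -0.87]
[0.6, 0.1, 0.33] [-0.17  0.29 -0.08  1.55  0.02  1.3  -0.26]
[0.58, 0.12, 0.36] [-0.2   0.25 -0.09  1.54  0.02  1.36 -0.3 ]
[0.565, -0.26, 0.069] [ 0.36  0.55  0.    1.8  -0.    0.79  0.36]
[0.565, -0.26, 0.25] [ 0.35  0.36  0.02  1.64 -0.01  1.15  0.37]
[0.565, -0.33, 0.25] [ 0.44  0.41  0.03  1.56 -0.01  1.17  0.48]
```

Run:
```python
from h import *
goto([.60,.12,.36],[np.pi,0,np.pi/2-.108]); c=camera('wrist');st()
gripper_close();st()
save(c,'w1');np.save('w1.npy',c,allow_pickle=True)
```

```text
t1.01 [0.6001 0.1179 0.358 ] [-3.139e+00  2.000e-03  1.460e+00] F [ 1.3 -0.6 -0.1] w0.0873
 t2.53 [0.6  0.12 0.36] [ 3.142 -0.     1.463] F [ 0.7 -1.2 -0.8] w0.0007
```

View pics/w1.png

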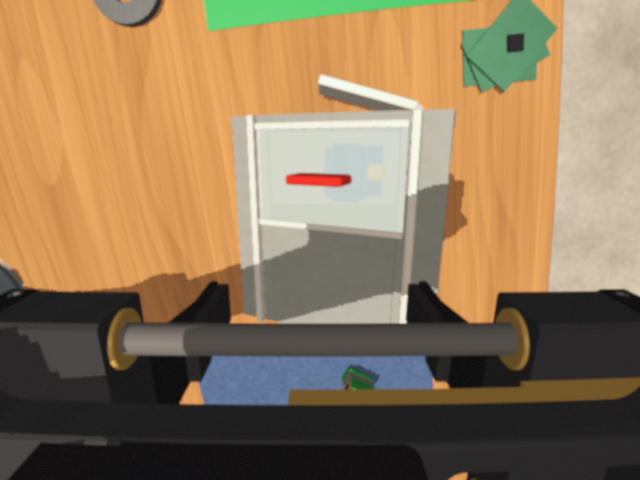

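The wrist view shows the hatch shut with the red fin at (318,180), the rails at (255,200) and (412,200), the inner door ajar at (370,92), and the holder under the clear panel at (355,170). Refining the box from it.

Run:
```python
from h import *
c=np.load('w1.npy',allow_pickle=True).item();P=cloud(c);b=Box()
h=cv2.cvtColor(c['image'],cv2.COLOR_BGR2HSV)
m=((h[...,0]<6)|(h[...,0]>174))&(h[...,1]>150);m[260:]=0
q=b.inv(P[m]);print('fin',m.sum(),np.percentile(q,[2,50,98],0).round(4))
t=q[q[:,2]>.037];print('fin top',len(t),t.min(0),t.max(0),t.mean(0)); A=np.polyfit(t[:,0],t[:,1],1);print('fin slope',A)
q=b.inv(P.reshape(-1,3))
for nm,y0,y1,n0,n1,a0,a1 in (('hatch',-.0,.1,.0,.02,-.07,.07),('bare',-.09,-.03,-.01,.01,-.07,.07)):
    k=(q[:,1]>y0)&(q[:,1]<y1)&(abs(q[:,2]-.004)<.02)&(q[:,0]>a0)&(q[:,0]<a1);k&=(q[:,2]<.02)
    A=np.c_[q[k][:,0],q[k][:,1],np.ones(k.sum())];s=np.linalg.lstsq(A,q[k][:,2],rcond=None)[0];print(nm,k.sum(),s.round(4),np.median(q[k][:,2]))
Q=q.reshape(480,640,3)
# left edge of box, front edge and rails
for v in (130,160,200,215):
    r=Q[v];i=np.where((r[:,2]>.008)&(r[:,2]<.014)&(abs(abs(r[:,0])-.09)<.02))[0];print(v,[(j,r[j].round(4)) for j in (i[[0,-1]] if len(i) else [])])
k=(abs(q[:,2]-.0)<.004)&(abs(q[:,0])<.13)&(q[:,1]>.05)&(q[:,1]<.15);print('left edge',np.percentile(q[k][:,1],[95,99,99.7]), 'a', np.percentile(q[k][:,0],[.5,2,98,99.5]))
pb=b.inb(P.reshape(-1,3))
k=(pb[:,1]>.122)&(pb[:,1]<.17)&(pb[:,2]>.108)&(pb[:,2]<.125)&(abs(pb[:,0]-.04)<.07);o=pb[k];A=np.polyfit(o[:,0],o[:,1],1);print('door',len(o),o.min(0),o.max(0),A,np.arctan(A[0]))
```

```text
fin 613 [[-0.0244  0.0464  0.0207]
 [ 0.0071  0.051   0.0411]
 [ 0.0303  0.0542  0.0429]]
fin top 489 [-0.02693809  0.04604313  0.03702243] [0.14849518 0.08642435 0.35595762] [0.00407626 0.05047741 0.0425356 ]
fin slope [0.05945027 0.05023507]
hatch 11447 [0.0006 0.     0.0078] 0.007778603598755531
bare 5595 [-0.0013 -0.0014 -0.0002] -0.00012710513930149422
130 [(np.int64(247), array([-0.0918,  0.0983,  0.0104])), (np.int64(419), array([0.0935, 0.0961, 0.0096]))]
160 [(np.int64(249), array([-0.0924,  0.0658,  0.0085])), (np.int64(418), array([0.0944, 0.0695, 0.0095]))]
200 [(np.int64(251), array([-0.0916,  0.0205,  0.0097])), (np.int64(415), array([0.0941, 0.0323, 0.009 ]))]
215 [(np.int64(252), array([-0.0918,  0.0027,  0.009 ])), (np.int64(414), array([0.0943, 0.0179, 0.0097]))]
left edge [0.11358886 0.11456635 0.11478695] a [-0.11940609 -0.11775092  0.12064709  0.12139308]
door 1127 [-0.00979207  0.12214472  0.10825936] [0.10001495 0.15368598 0.1199347 ] [-0.24254934  0.14603987] -0.23795407768983937
```

```bash
sed -i 's/ox=.5933,/ox=.5943,/' h.py
python3 - <<'E'
from h import *
b=Box()
goto(b.w(-.014,.192,.05),b.ori);st('above')
move_straight(b.w(-.014,.192,-.037),max_speed=.2);st('low')
r=move_straight(b.w(-.014,.150,-.037),max_speed=.1,guard=10);g=st(r)
r=move_straight(b.w(-.014,.124,-.037),max_speed=.03,guard=9);g=st(r);print(b.inv(g['tool_pos']))
c=camera('scene');save(c,'s1')
E
```

```text
above t3.56 [0.5987 0.3009 0.1762] [ 2.721 -0.     1.461] F [ 0.7 -0.3  0.1] w0.0007
low t4.14 [0.6333 0.2977 0.0965] [ 2.722e+00 -1.000e-03  1.462e+00] F [ 0.1 -0.2  0.1] w0.0002
False t4.71 [0.6281 0.2556 0.0959] [ 2.722 -0.     1.462] F [-0.1  0.2  0.2] w0.0003
True t5.27 [0.6261 0.245  0.0953] [ 2.722 -0.005  1.467] F [ 0.1  0.1 -0.2] w0.0003
[[-0.01461314  0.13854719 -0.03699889]]
```

Run:
```python
from h import *
b=Box()
r=move_straight(b.w(-.014,.124,-.037),max_speed=.02,guard=9);g=st(r);print(b.inv(g['tool_pos']))
c=camera('scene');cv2.imwrite('pics/s2.png',cv2.resize(c['image'][200:320,290:450],None,fx=5,fy=5))
dwell(.1);g=st()
```

```text
True t5.69 [0.6256 0.2452 0.0948] [ 2.722 -0.01   1.471] F [0.1 0.5 0. ] w0.0006
[[-0.01527793  0.13866349 -0.0372208 ]]
 t5.84 [0.6254 0.2452 0.0945] [ 2.723 -0.01   1.471] F [-0.5  0.6 -0. ] w0.0003
```

View pics/s2.png

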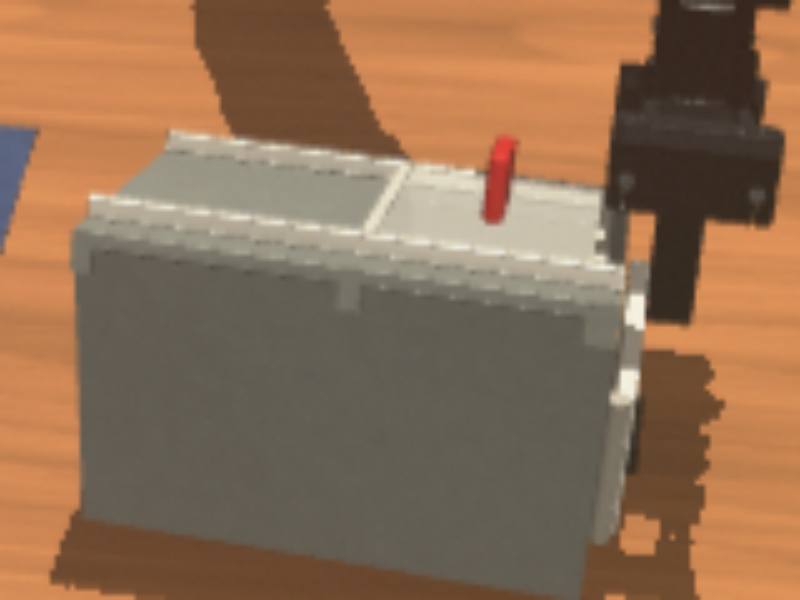

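Run:
```python
from h import *
b=Box()
move_straight(b.w(-.014,.142,-.037),b.ori,max_speed=.05);g=st('back')
for y in (.139,.1375,.1365,.1355):
    move_straight(b.w(-.014,y,-.037),b.ori,max_speed=.02);g=st(y);print(b.inv(g['tool_pos']).round(4),'Fbox',(g['ft_force']@b.S).round(1))
    if np.linalg.norm(g['ft_force'])>12:break
move_straight(b.w(-.014,.150,-.037),b.ori,max_speed=.1)
goto(b.w(-.014,.150,.07),b.ori);c=camera('wrist');save(c,'w2');np.save('w2.npy',c,allow_pickle=True);st()
P=cloud(c);pb=b.inb(P.reshape(-1,3))
k=(pb[:,1]>.118)&(pb[:,1]<.17)&(pb[:,2]>.108)&(pb[:,2]<.125)&(abs(pb[:,0]-.04)<.07);o=pb[k];A=np.polyfit(o[:,0],o[:,1],1);print('door',len(o),o.min(0),o.max(0),A,np.arctan(A[0]))
```

```text
back t6.09 [0.6268 0.2486 0.0953] [2.723 0.    1.463] F [ 0.5 -0.  -0.2] w0.0002
0.139 t6.39 [0.6266 0.2448 0.0954] [2.723 0.    1.462] F [ 0.8 -0.2 -0.5] w0.0002
[[-0.0141  0.1384 -0.0371]] Fbox [ 0.5 -0.1 -0.8]
0.1375 t6.64 [0.6266 0.2448 0.0956] [ 2.722e+00 -1.000e-03  1.464e+00] F [ 0.9  3.3 -2.8] w0.0004
[[-0.014   0.1384 -0.0369]] Fbox [-0.6  3.4 -2.8]
0.1365 t6.89 [0.6265 0.2448 0.0956] [ 2.722 -0.003  1.465] F [ 2.2  5.  -3.9] w0.0004
[[-0.014   0.1384 -0.0369]] Fbox [-0.1  5.2 -4.3]
0.1355 t7.14 [0.6265 0.2448 0.0956] [ 2.722 -0.004  1.466] F [ 3.1  5.5 -4.8] w0.0006
[[-0.014   0.1384 -0.0369]] Fbox [ 0.3  5.8 -5.4]
 t7.99 [0.5844 0.2597 0.193 ] [2.723e+00 1.000e-03 1.461e+00] F [ 1.  -0.7 -0.7] w0.0008
door 1656 [-0.01544279  0.11807166  0.10800337] [0.09999283 0.12890559 0.11925323] [-0.02803246  0.12618257] -0.028025117279427914
```

View pics/w2.png

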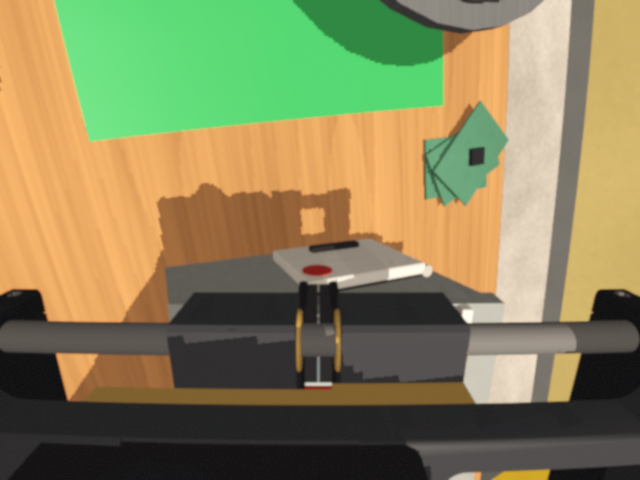

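Run:
```python
from h import *
b=Box();c=np.load('w2.npy',allow_pickle=True).item();P=cloud(c);pb=b.inb(P.reshape(-1,3))
k=(pb[:,1]>.112)&(pb[:,1]<.17)&(pb[:,2]>.04)&(pb[:,2]<.125)&(abs(pb[:,0]-.04)<.07);o=pb[k]
for z0,z1 in((.045,.08),(.08,.1),(.1,.114),(.1165,.121)):
    f=o[(o[:,2]>z0)&(o[:,2]<z1)]
    for x0,x1 in((-.01,.02),(.02,.05),(.05,.09)):
        e=f[(f[:,0]>x0)&(f[:,0]<x1)]
        if len(e)>5: print(z0,x0,len(e),np.percentile(e[:,1],[2,50,98]).round(4))
h=cv2.cvtColor(c['image'],cv2.COLOR_BGR2HSV);m=((h[...,0]<6)|(h[...,0]>174))&(h[...,1]>150);m[290:]=0
print('spot',b.inb(P[m]).mean(0),m.sum())
cv2.imwrite('pics/w2c.png',cv2.resize(c['image'][220:300,240:480],None,fx=3.3,fy=3.3))
```

```text
0.045 -0.01 468 [0.1275 0.128  0.1331]
0.045 0.02 527 [0.1275 0.1282 0.1337]
0.045 0.05 487 [0.1276 0.128  0.1334]
0.08 -0.01 274 [0.1275 0.1284 0.1291]
0.08 0.02 269 [0.1275 0.1279 0.1283]
0.08 0.05 310 [0.1275 0.1279 0.1283]
0.1 -0.01 291 [0.1155 0.1281 0.1291]
0.1 0.02 266 [0.1153 0.1278 0.1283]
0.1 0.05 308 [0.1154 0.1278 0.1283]
0.1165 -0.01 239 [0.1151 0.1253 0.1278]
0.1165 0.02 434 [0.1145 0.1224 0.1277]
0.1165 0.05 507 [0.1146 0.1224 0.1276]
spot [-0.00077017  0.12919107  0.10146541] 206
```

View pics/w2c.png

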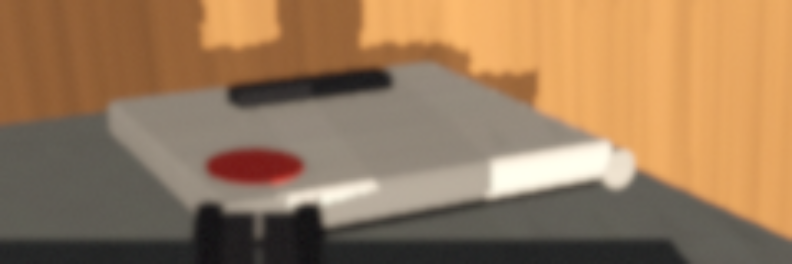

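The outer face measures y = 0.128 along its whole length and the push met a firm stop, so the inner door is shut. Now I open the hatch.

Run:
```python
from h import *
b=Box()
move_straight(b.w(.0,.085,.065),b.ori,max_speed=.25)
move_straight(b.w(.0,.085,.019),max_speed=.15)
r=move_straight(b.w(0,-.03,.019),max_speed=.1,guard=12);g=st(r);print(b.inv(g['tool_pos']).round(4),'Fbox',(g['ft_force']@b.S).round(1))
if not r:
    r=move_straight(b.w(0,-.060,.019),max_speed=.05,guard=10);g=st(r);print(b.inv(g['tool_pos']).round(4),'Fbox',(g['ft_force']@b.S).round(1))
    move_straight(b.w(0,-.045,.019),max_speed=.1)
    move_straight(b.w(0,-.045,.1),max_speed=.25)
    c=camera('wrist');save(c,'w3');np.save('w3.npy',c,allow_pickle=True);st()
```

```text
False t10.17 [0.5983 0.0784 0.1521] [2.723 0.    1.463] F [-0.7  0.3  0.4] w0.0005
[[-0.0003 -0.03    0.0188]] Fbox [-0.5  0.3  0.7]
True t10.63 [0.596  0.0591 0.1519] [ 2.723 -0.003  1.465] F [-1.1  1.9  0.4] w0.0003
[[-0.0006 -0.0495  0.0188]] Fbox [-1.   1.7  0.9]
 t11.41 [0.5637 0.0667 0.226 ] [ 2.724e+00 -2.000e-03  1.466e+00] F [-0.5  0.  -1. ] w0.0003
```

View pics/w3.png

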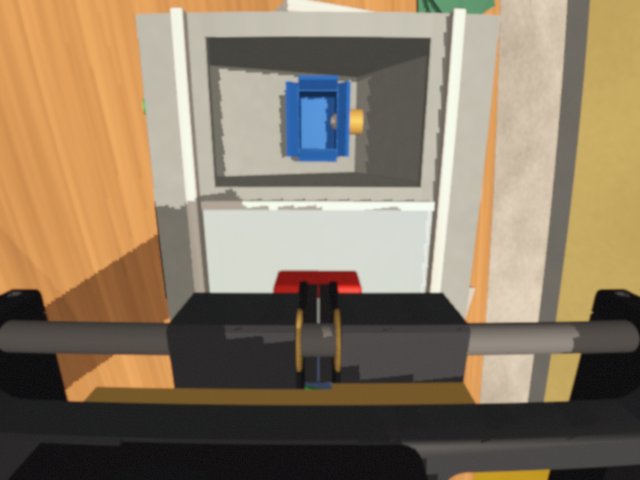

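The hatch is open: panel edge at (320,205), clear of the opening, and the TCP stopped at y −49.5, which matches a travel of 0.115. The blue holder is at (318,122), with the ball at (340,121) on the up-slope side. I measure the holder, then fetch the cassette with a wrist view on the way.

Run:
```python
from h import *
b=Box();c=np.load('w3.npy',allow_pickle=True).item();P=cloud(c);q=b.inv(P)
h=cv2.cvtColor(c['image'],cv2.COLOR_BGR2HSV);m=(h[...,0]>95)&(h[...,0]<125)&(h[...,1]>120);m[190:]=0;m[:,:250]=0;m[:,380:]=0
Q=q[m];Q[:,2]+=.105
print(m.sum(),np.percentile(Q,[1,50,99],0).round(4))
for z0,z1 in((-.01,.012),(.012,.03),(.03,.042),(.042,.06)):
    s=Q[(Q[:,2]>z0)&(Q[:,2]<z1)]
    if len(s):print(z0,len(s),s.min(0).round(4),s.max(0).round(4),np.median(s,0).round(4))
# fin / hatch edge
cv2.imwrite('pics/w3c.png',cv2.resize(c['image'][50:190,240:400],None,fx=4,fy=4))
r=q[:,318];print([(v,r[v].round(4)) for v in (70,76,80,90,110,130,148,152,158,165,200,206,210)])
r=q[120];print([(u,r[u].round(4)) for u in (280,287,292,297,300,305,320,332,338,341,345,350)])
# cassette view
move_straight(b.w(0,-.045,.16),max_speed=.3)
goto([.565,-.33,.25],[np.pi,0,np.pi/2]);open_jaws();dwell(.1);c=camera('wrist');save(c,'w4');np.save('w4.npy',c,allow_pickle=True);st()
```

```text
4929 [[-0.0262  0.0172 -0.0016]
 [-0.001   0.0529  0.0462]
 [ 0.0246  0.0832  0.0553]]
-0.01 1727 [-0.0163  0.0256 -0.0029] [0.0156 0.0735 0.012 ] [-0.0009  0.0503 -0.    ]
0.012 187 [-0.0163  0.0258  0.0122] [0.0156 0.0736 0.0299] [-0.0028  0.0732  0.0226]
0.03 143 [-0.0164  0.0253  0.0301] [0.0157 0.0737 0.0419] [0.0008 0.0732 0.0387]
0.042 2852 [-0.0268  0.0163  0.042 ] [0.0255 0.0845 0.057 ] [-0.0016  0.0525  0.0512]
[(70, array([-1.00e-04,  9.91e-02, -1.14e-01])), (76, array([-0.    ,  0.0833, -0.0523])), (80, array([-0.    ,  0.08  , -0.0508])), (90, array([-0.    ,  0.0737, -0.0603])), (110, array([ 0.    ,  0.0615, -0.1061])), (130, array([ 1.000e-04,  4.280e-02, -1.056e-01])), (148, array([ 1.000e-04,  2.570e-02, -1.053e-01])), (152, array([ 0.0001,  0.0229, -0.0589])), (158, array([ 0.0001,  0.0181, -0.0505])), (165, array([ 1.00e-04,  7.40e-03, -1.35e-01])), (200, array([ 0.0002, -0.0092,  0.0053])), (206, array([ 0.0002, -0.0129,  0.0094])), (210, array([ 0.0002, -0.016 ,  0.0079]))]
[(280, array([-0.0382,  0.0529, -0.1176])), (287, array([-0.0257,  0.049 , -0.0508])), (292, array([-0.0217,  0.0491, -0.0534])), (297, array([-0.0178,  0.0494, -0.0575])), (300, array([-0.0163,  0.0507, -0.08  ])), (305, array([-0.0126,  0.0522, -0.1053])), (320, array([ 0.002 ,  0.0522, -0.1058])), (332, array([ 0.0126,  0.0505, -0.076 ])), (338, array([ 0.0171,  0.0496, -0.0598])), (341, array([ 0.0194,  0.0493, -0.0548])), (345, array([ 0.0225,  0.0491, -0.0513])), (350, array([ 0.0283,  0.0503, -0.0707]))]
 t14.92 [ 0.565 -0.33   0.25 ] [3.142 0.    1.571] F [ 0.1 -0.1  0.6] w0.0871
```

View pics/w4.png

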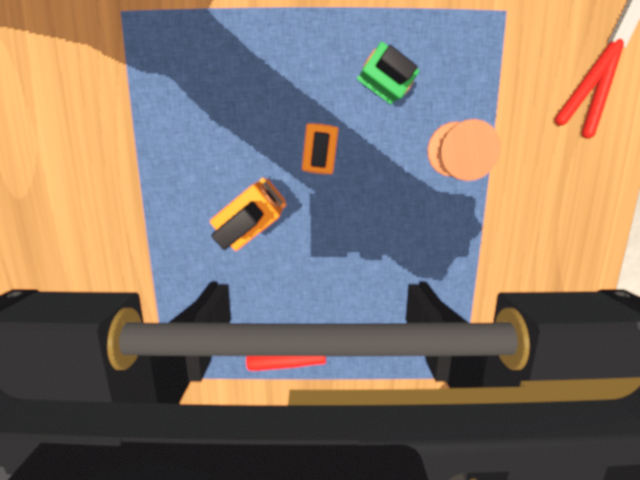

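View pics/w3c.png

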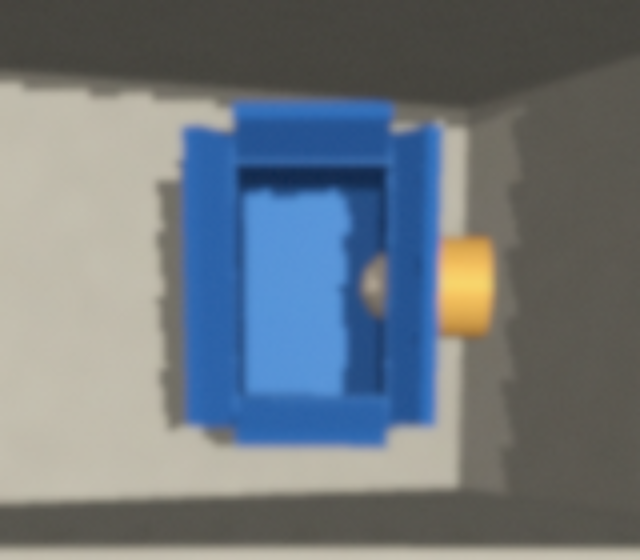

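Holder pocket centre measured at (a −0.4, y 49.6, floor n −105.3) mm. The wrist view shows the target cassette at (320,150), the larger orange one at (245,215) and the green one at (390,73).

Run:
```python
from h import *
c=np.load('w4.npy',allow_pickle=True).item();P=cloud(c)
m=np.zeros((480,640),bool);m[110:190,285:355]=1
for nm,z0,z1 in(('tab',.09,.103),('top',.056,.07)):
    q=P[m&(P[...,2]>z0)&(P[...,2]<z1)];r=cv2.minAreaRect((q[:,:2]*1000).astype(np.float32));print(nm,len(q),np.median(q[:,2]),r,q[:,2].max())
a=np.load('w4.npy',allow_pickle=True).item()
q=P[(P[...,2]>.12)&(P[...,1]<-.28)&(P[...,2]<.14)];print('big tab',q.min(0) if len(q) else 0,q.max(0))
```

```text
tab 589 0.09574837493795152 ((565.90380859375, -260.5410461425781), (30.316354751586914, 14.075155258178711), 83.01566314697266) 0.0981378574878185
top 938 0.061841396242965696 ((565.83447265625, -260.4866638183594), (46.28034973144531, 30.11152458190918), 83.05883026123047) 0.06421000698308371
big tab [ 0.47602443 -0.34027071  0.12012453] [ 0.51479755 -0.30482021  0.12656629]
```

Run:
```python
from h import *
o=[np.pi,0,np.pi/2-.122]; x,y=.5659,-.2605
goto([x,y,.20],o)
move_straight([x,y,.068],o,max_speed=.15,guard=10);dwell(.1);st('down')
gripper_close();g=st('grip')
if g['gripper_width']>.01:
    move_straight([x,y,.23],o,max_speed=.2)
    st('up');c=camera('wrist');save(c,'w5');np.save('w5.npy',c,allow_pickle=True)
    c=camera('side');cv2.imwrite('pics/s5.png',cv2.resize(c['image'][180:380,300:500],None,fx=3,fy=3))
```

```text
down t16.48 [ 0.5667 -0.261   0.0692] [3.139e+00 1.000e-03 1.449e+00] F [-0.3  1.2 -0. ] w0.0871
grip t17.65 [ 0.5659 -0.2605  0.0679] [-3.142 -0.     1.449] F [-0.5  0.8 -0.1] w0.0138
up t18.61 [ 0.5651 -0.26    0.2286] [-3.139e+00 -1.000e-03  1.449e+00] F [-0.2 -0.5 -1.6] w0.0137
```

View pics/s5.png

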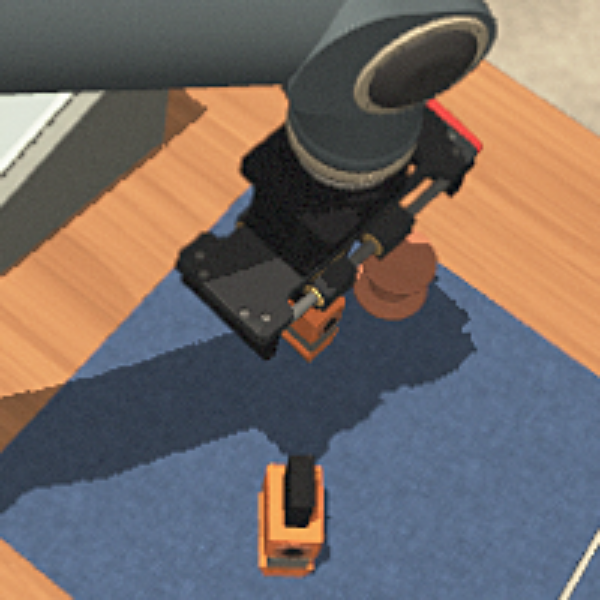

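View pics/w5.png

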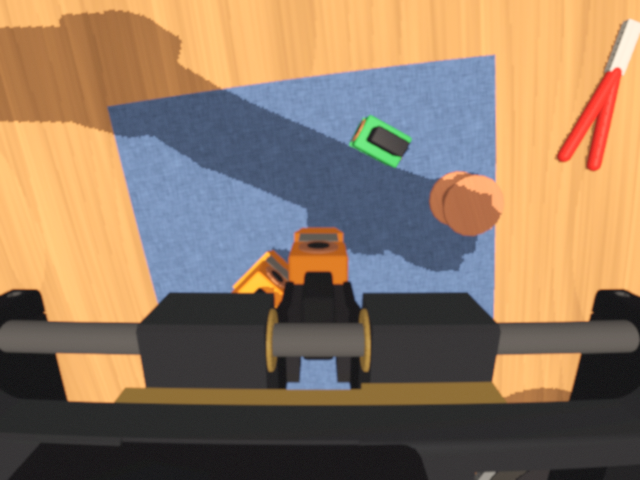

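The grip is on the right cassette (width 13.8 mm, body at (318,255), upright). Carrying it to a point above the holder and looking.

Run:
```python
from h import *
b=Box()
g=get_state();p=g['tool_pos'];move_straight([p[0],p[1],.31],max_speed=.3)
goto(b.w(-.0004,.0496,.15),b.ori);dwell(.2);st();print(b.inv(get_state()['tool_pos']))
c=camera('wrist');save(c,'w6');np.save('w6.npy',c,allow_pickle=True)
c=camera('side');cv2.imwrite('pics/s6.png',cv2.resize(c['image'][60:300,180:420],None,fx=2.5,fy=2.5))
```

```text
t20.90 [0.5542 0.1624 0.2718] [2.723 0.    1.461] F [ 0.2  0.3 -2.1] w0.0136
[[1.16249568e-04 4.86530055e-02 1.49697411e-01]]
```

View pics/w6.png

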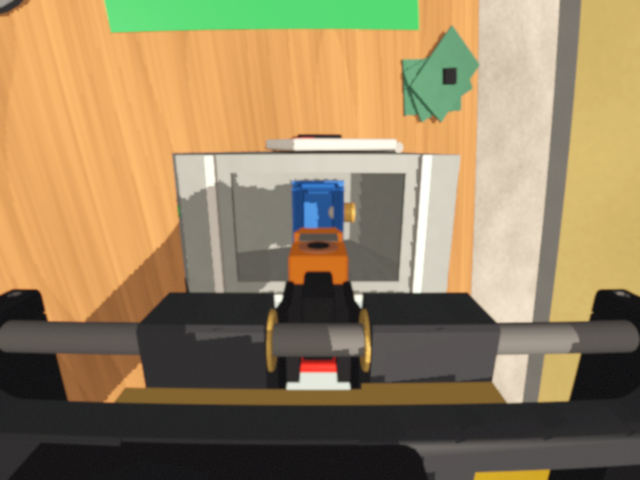

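View pics/s6.png

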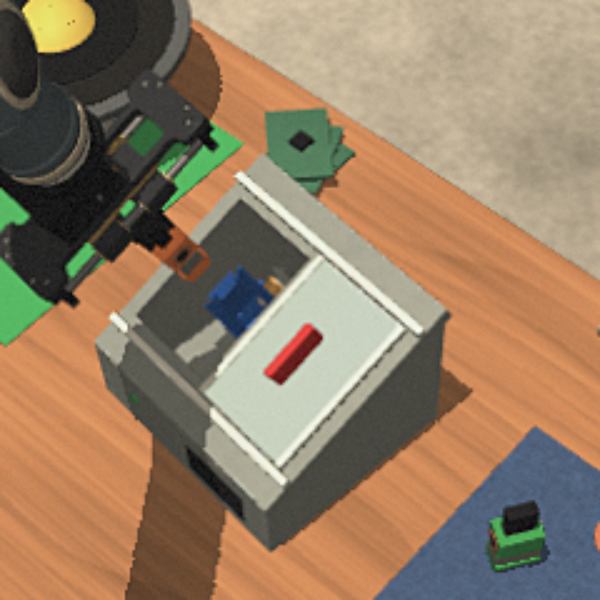

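Run:
```python
from h import *
b=Box();c=np.load('w6.npy',allow_pickle=True).item();P=cloud(c)
h=cv2.cvtColor(c['image'],cv2.COLOR_BGR2HSV);m=(h[...,0]>4)&(h[...,0]<18)&(h[...,1]>180);m[:225]=0;m[290:]=0;m[:,:270]=0;m[:,370:]=0
q=b.inv(P[m])-np.array([-.0004,.0496,.15]);print(m.sum(),np.percentile(q,[2,50,98],0).round(4))
a,y=-.0004,.0498
r=move_straight(b.w(a,y,.022),b.ori,max_speed=.15,guard=12);g=st(r);print(b.inv(g['tool_pos']).round(4))
if not r:
    dwell(.15)
    r=move_straight(b.w(a,y,-.005),b.ori,max_speed=.05,guard=8);g=st(r);print(b.inv(g['tool_pos']).round(4),'Fbox',(g['ft_force']@b.S).round(1))
```

```text
1893 [[-0.0135  0.0083 -0.0588]
 [ 0.0007  0.0178 -0.0067]
 [ 0.0144  0.0217  0.0009]]
False t22.00 [0.6059 0.1584 0.1558] [ 2.721e+00 -1.000e-03  1.463e+00] F [-0.3  0.2 -1.4] w0.0136
[[0.0002 0.0503 0.0227]]
False t22.84 [0.6165 0.1568 0.13  ] [2.723 0.    1.463] F [-0.6 -0.2 -1.9] w0.0137
[[-0.0005  0.0498 -0.0052]] Fbox [-1.3 -0.2 -1.5]
```

No resistance so far. Now the push past the ball.

Run:
```python
from h import *
b=Box();a,y=-.0004,.0498
for n in np.r_[np.arange(-.009,-.0365,-.004),-.0375,-.039]:
    r=move_straight(b.w(a,y,n),b.ori,max_speed=.04,guard=28);g=get_state();print(round(n,4),r,b.inv(g['tool_pos'])[0].round(4),'Fbox',(g['ft_force']@b.S).round(1),'w%.4f'%g['gripper_width'])
    if r: break
st()
```

```text
-0.009 False [-0.0005  0.0497 -0.0091] Fbox [-1.5  0.3 -0.8] w0.0137
-0.013 False [-0.0006  0.0497 -0.0132] Fbox [-0.   0.2 -2. ] w0.0142
-0.017 False [-0.0011  0.0497 -0.0174] Fbox [-2.9 -0.4 -2. ] w0.0136
-0.021 False [-0.0012  0.0498 -0.0215] Fbox [-3.3  0.8 -3.1] w0.0135
-0.025 False [-0.0011  0.0496 -0.0256] Fbox [-1.4  0.6 -3.8] w0.0138
-0.029 False [-0.0011  0.0492 -0.0297] Fbox [-3.8  0.3 -5.6] w0.0139
-0.033 False [-0.0002  0.0494 -0.0335] Fbox [-2.2 -0.8 -7.5] w0.0140
-0.0375 False [ 0.0003  0.05   -0.0372] Fbox [-3.1  0.1  0.6] w0.0140
-0.039 False [ 0.0005  0.0501 -0.0372] Fbox [-4.9 -2.6 14. ] w0.0140
 t25.11 [0.6304 0.1555 0.1012] [ 2.721 -0.     1.463] F [-10.4  -1.5  10.8] w0.0140
```

Run:
```python
from h import *
b=Box();a,y=-.0004,.0498
move_straight(b.w(a,y,-.0372),b.ori,max_speed=.05);st()
open_jaws();st('open')
r=move_straight(b.w(a,y,.02),b.ori,max_speed=.15,guard=12);st(r)
move_straight(b.w(a,y,.10),b.ori,max_speed=.25)
move_straight(b.w(a,-.045,.10),b.ori,max_speed=.25);gripper_close()
c=camera('wrist');save(c,'w7');np.save('w7.npy',c,allow_pickle=True);st()
P=cloud(c);q=b.inv(P);q[...,2]+=.1053
m=(abs(q[...,0])<.03)&(abs(q[...,1]-.05)<.03)
for z0,z1 in((.088,.103),(.056,.07)):
    s=q[m&(q[...,2]>z0)&(q[...,2]<z1)];print(z0,len(s),np.percentile(s,[2,50,98],0).round(4))
cv2.imwrite('pics/w7c.png',cv2.resize(c['image'][20:210,200:440],None,fx=3,fy=3))
```

```text
t25.36 [0.6299 0.1556 0.1012] [ 2.722e+00 -1.000e-03  1.463e+00] F [-2.2 -0.  -1.4] w0.0135
open t26.71 [0.6295 0.1553 0.1009] [2.723 0.    1.463] F [ 1.  -0.7  0.1] w0.0870
False t27.24 [0.6063 0.1576 0.1531] [2.722 0.    1.463] F [ 0.4  0.6 -0. ] w0.0873
 t29.82 [0.5638 0.0671 0.2262] [ 2.723 -0.     1.463] F [ 0.  -0.  -0.8] w0.0004
0.088 818 [[-0.0092  0.0359  0.0939]
 [-0.0027  0.0503  0.0962]
 [ 0.0038  0.0643  0.0979]]
0.056 1254 [[-0.016   0.0285  0.058 ]
 [ 0.0018  0.0482  0.0623]
 [ 0.0124  0.0717  0.0639]]
```

View pics/w7c.png

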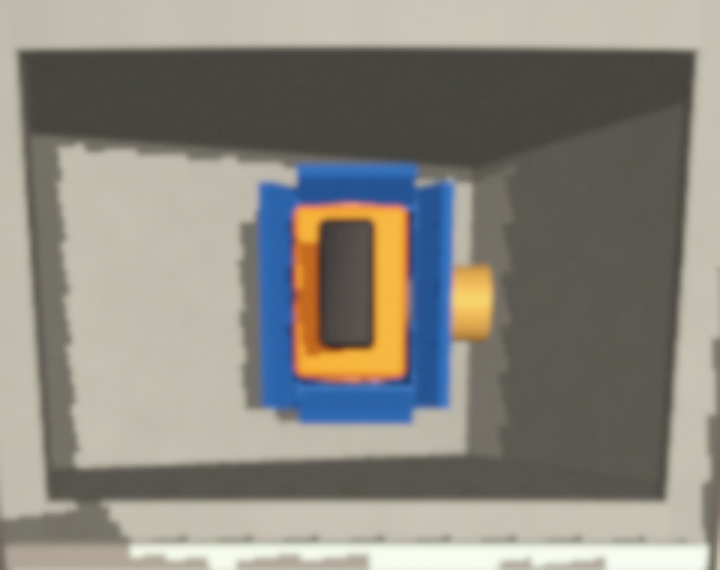

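The cassette is seated: tab top measures 96.2 mm above the floor (nominal 96) and body top 62.3 mm (nominal 62). In the crop it sits inside the blue rim at (350,290). Closing the hatch.

Run:
```python
from h import *
b=Box()
move_straight(b.w(0,-.098,.10),b.ori,max_speed=.25)
move_straight(b.w(0,-.098,.019),b.ori,max_speed=.2)
r=move_straight(b.w(0,.02,.019),b.ori,max_speed=.1,guard=12);g=st(r);print(b.inv(g['tool_pos']).round(4))
if not r:
    r=move_straight(b.w(0,.045,.019),b.ori,max_speed=.04,guard=10);g=st(r);print(b.inv(g['tool_pos']).round(4),'Fbox',(g['ft_force']@b.S).round(1))
    move_straight(b.w(0,.015,.019),b.ori,max_speed=.1)
    move_straight(b.w(0,.015,.1),b.ori,max_speed=.25)
    move_straight(b.w(0,-.045,.13),b.ori,max_speed=.25)
    dwell(.2)
    c=camera('wrist');save(c,'w8');st()
    q=b.inv(cloud(c));h=cv2.cvtColor(c['image'],cv2.COLOR_BGR2HSV);m=((h[...,0]<6)|(h[...,0]>174))&(h[...,1]>150);m[275:]=0
    s=q[m&(q[...,2]>.035)&(q[...,2]<.048)];print('fin top',len(s),np.percentile(s,[2,50,98],0).round(4))
    p=b.inb(cloud(c).reshape(-1,3));k=(p[:,1]>.117)&(p[:,1]<.15)&(p[:,2]>.114)&(p[:,2]<.122)&(abs(p[:,0]-.04)<.06);o=p[k]
    for x0 in(-.02,.01,.04,.07):
        e=o[(o[:,0]>x0)&(o[:,0]<x0+.03)];print(x0,len(e),np.percentile(e[:,1],[50,98]).round(4) if len(e) else '')
    c=camera('scene');save(c,'s8')
```

```text
False t32.07 [0.6036 0.128  0.1522] [ 2.723 -0.     1.462] F [ 0.5  0.1 -0.5] w0.0008
[[-0.0003  0.0198  0.019 ]]
True t32.52 [0.605  0.1412 0.1517] [2.725 0.004 1.46 ] F [ 0.9 -0.1  0.2] w0.0005
[[-0.0006  0.0331  0.0185]] Fbox [ 0.9 -0.  -0.1]
 t33.98 [0.5519 0.0695 0.2528] [2.724 0.    1.465] F [ 0.7  0.1 -0.3] w0.0001
fin top 1217 [[-0.0275  0.045   0.0388]
 [ 0.0001  0.049   0.0416]
 [ 0.027   0.0532  0.0431]]
-0.02 392 [0.1227 0.127 ]
0.01 263 [0.1242 0.1275]
0.04 81 [0.1258 0.1275]
0.07 0
```

View pics/w8.png

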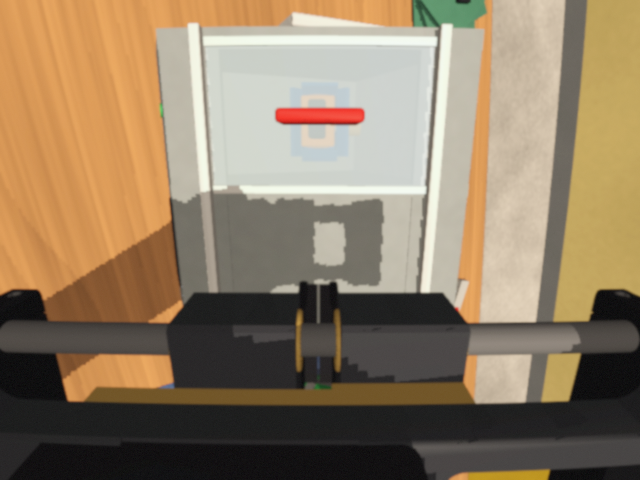

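View pics/s8.png

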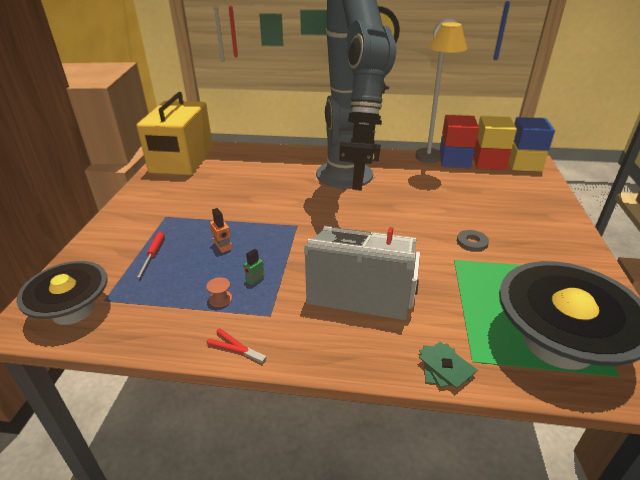

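The hatch looks shut, but the stop came about 1.5 mm earlier than expected, so I push again and read the forces.

Run:
```python
from h import *
b=Box()
move_straight(b.w(0,.015,.1),b.ori,max_speed=.25)
move_straight(b.w(0,.015,.019),b.ori,max_speed=.15)
for y in (.031,.0335,.0345,.036,.0375,.039,.041):
    r=move_straight(b.w(0,y,.019),b.ori,max_speed=.03,guard=20);g=get_state();print(y,r,b.inv(g['tool_pos'])[0].round(4),'Fbox',(g['ft_force']@b.S).round(1))
    if r or abs((g['ft_force']@b.S)[1])>10:break
move_straight(b.w(0,.015,.019),b.ori,max_speed=.1)
move_straight(b.w(0,.015,.1),b.ori,max_speed=.25)
move_straight(b.w(0,-.045,.13),b.ori,max_speed=.25)
dwell(.3)
c=camera('wrist');save(c,'w9');st()
q=b.inv(cloud(c));h=cv2.cvtColor(c['image'],cv2.COLOR_BGR2HSV);m=((h[...,0]<6)|(h[...,0]>174))&(h[...,1]>150);m[275:]=0
s=q[m&(q[...,2]>.035)&(q[...,2]<.048)];print('fin top',len(s),np.percentile(s,[2,50,98],0).round(4))
```

```text
0.031 False [-0.0001  0.031   0.019 ] Fbox [ 0.5 -0.6 -0.5]
0.0335 False [-0.0001  0.0332  0.0189] Fbox [ 0.4 -1.7 -0.6]
0.0345 False [-0.0001  0.0332  0.0189] Fbox [ 1.2 -3.5  0.9]
0.036 False [-0.0001  0.0333  0.0189] Fbox [-0.2 -6.9  3.1]
0.0375 False [-0.0001  0.0333  0.0189] Fbox [ 0.6 -9.1  4.8]
0.039 False [-0.0001  0.0332  0.0189] Fbox [ -0.3 -12.2   7.2]
 t38.70 [0.552  0.0692 0.2531] [2.724 0.    1.464] F [0.1 0.1 0.3] w0.0004
fin top 1243 [[-0.0279  0.0449  0.0388]
 [-0.0003  0.0492  0.0416]
 [ 0.0267  0.0536  0.0432]]
```

Run:
```python
from h import *
job_done();st()
```

```text
the job is handed in; nothing more can be done
the job is handed in; nothing more can be done
```

The orange cassette is seated in the holder and both doors are shut; I handed the job in at about 39 s. No verdict is reported.

- **Inner door:** It started about 0.24 rad ajar. I pushed it with the closed fingers until it met a hard stop (about 6 N with no further movement). Afterwards its outer face measured y = 128 mm along its whole length, which is the shut position. The hatch stayed shut until then.
- **Outer hatch, opening:** I slid it to its open stop.
- **Cassette:** I took the smaller orange one, gripped it by the tab and pushed it into the holder. It met the floor at the expected depth with 14 N of push. After release the tab top measured 96.2 mm and the body top 62.3 mm above the floor, against 96 and 62 nominal. I did not read the ball itself. It leans about 2–3 mm towards the wall opposite the ball, which I put down to play in the pocket.
- **Outer hatch, closing:** The fingers stopped about 1.5 mm short of where I expected. A second push of 12 N moved nothing, so I take that as the hard stop. A finger half-width of 11 mm, instead of the 10.4 mm I had assumed, fits all the contacts and the full 115 mm of travel.
- **Other items:** In the last scene picture the spool, ring magnet, screwdriver, larger orange cassette and green cassette looked unmoved, and the arm was clear of everything.

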